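Turn the sorting box's lid to the beads and lock it

ROBOT

A 6-joint arm with a two-finger parallel gripper is mounted at the origin on a cart in front of the work surface, level with it; the furniture and walls round the work are solid. World frame = base frame: x ahead of the robot, y to its left, z up, the work surface at z = 0. Lengths are in mm, angles in degrees, forces in N, time in s.
With the tool pointing down it reaches from about 325 to 900 mm from the base axis. Payload 3.5 kg.
Tool frame: the origin (TCP) lies where the fingers leave the gripper's body, on its centre line; the fingertips stand 73 mm ahead of it and the grasp point (between the pads) lies 54 mm ahead of it; z points along the fingers, y is the line along which they close (so a half turn about z gives the same grasp; the last joint's range is limited). The gripper opens to 85 mm and grips with 20 to 120 N. Pads are 22 mm wide; open, the fingers measure 114 mm over their backs; the gripper's body (76 mm by 85 mm) begins 54 mm behind the grasp point. The pads swing forward as they close: fully open they stand 13 mm farther back than shut.
Start: joints at [67.987, 15.837, -1.513, 72.651, 0, 84.076], TCP at [173.209, 600.517, 303.913] pointing down, gripper open.
Joint ranges: [-178.77, 178.77], [-48.84, 107.48], [-61.69, 71.31], [-111.58, 123.2], [-90, 87.43], [-180, 180]. Speed limits (degrees/s): [147.25, 147.25, 180, 180, 180, 180].

INTERFACE

Orientations are given as a 3x3 rotation matrix whose columns are the frame's x, y, z axes.
In Python, from rig import telemetry, read_camera, workorder, boxes_of gives the robot as it stands.
- The arm moves only by the tool play_rows, never from a script. Its argument "rows" is a list that holds one entry, the list of rows, each a list of 7 numbers: the closure, from -1 (fully open) to 1 (shut), then the shift along the tool's x, y, z in units of 8 cm (1.0 is 8 cm), then the turn, a rotation vector about the tool's x, y, z in units of 60 degrees (1.0 is 60 degrees). In form: [[[jaw, dx, dy, dz, rx, ry, rz], ...]]. A call has 1 to 20 rows; each row shifts and turns the commanded pose from where the row before left it, along the tool's axes as they then stand; what a row does not reach is not made up. A row lasts 1/8 s, in which the tool goes at most 62.5 mm and 10.7 degrees, less where a joint would pass 70% of its speed; a pose out of reach is approached as far as the arm can. A call with a number of a shift or a turn outside -1 to 1 is refused whole. A call with a gripper value outside its range is refused whole. The fingers move at their own pace and stop on an object; "grip_force" is the grip in N (left out, the last holds). Time passes only in rows, so rows that do not move let the fingers close. It gives the time, the measured TCP pose, the force, the opening and the grip force at its end, in the units of the state.
- telemetry.sense(): the state, without advancing time (a new reading comes with each control period).
- read_camera(name): name is "scene" or "top" or "wrist"; returns a dict with "image" (384x512x3 uint8, blue, green, red), "depth" (384x512 float32, mm along the optical axis (not along the pixel's ray), 0 where there is no reading), "K" (3x3 intrinsics, pixels), "view" (4x4, takes a point from world to camera coordinates). Camera axes: x right, y up, looking along -z (the intrinsics and any distortion apply to the point x, -y, -z); pixel columns grow to the right and rows downward; lengths in mm; the calibration is good to about 2 mm. A picture is of the moment at which its call begins.
- workorder.job_done(): hands the job in; it is judged then, once.
Trained networks look in a picture, given as the dict that the camera call returned (one of the last four; its "shot" number tells which), for a name from the list of things; names that differ only in an ending like _2 or _b are one class to them, and where a whole thing is asked for, a point or a joint stands for the part that bears it (a point fixed in the world has none). Each returns a list of dicts, best first, with "score" (0 to 1); they miss things now and then, are a little off and sometimes report something else, mostly with a low value. They report only what shows in the picture. A call takes as long as a camera call.
- boxes_of(label, picture): "box" ([left, top, width, height] in pixels, round what is visible of it).
The state is a dict: "clock": time; "joints": joint angles; "qd": joint speeds; "joint_torque": joint torques, N m; "eef_pos": TCP position; "tcp_rot": TCP orientation; "ft_force": force on the tool from outside, world axes, zero at the start; "ft_torque": the same for the moment, N m; "grip_width": finger opening in mm; "grip_force": force on a finger pad.
Only numpy, scipy, OpenCV 4.12 (cv2) and the standard library are available. Lean on these libraries where they do the work, as an engineer would, in place of code of your own. Each camera call takes 0.05 s, during which the arm holds its last target. There are 200 camera calls.

TASK

Push the upright tab on the clear lid of the round sorting box with the fingertips until the lid's opening stands squarely over the compartment with the round wooden beads, and leave it at rest there. Only then press the steel lock stud beside the box fully down. Do not pinch the tab between the fingers, and leave the other things on the desk where they are.

Things in the scene. Friction and masses are not known exactly. Their poses are not given: they have to be found in the camera images.
- sort_box: round white sorting box, fixed to the desk; 208 mm across, walls 33 mm high. Origin: on its axis, at desk height. Counter-clockwise from its own +x: a blank deck at 0 deg, then five open 60-degree compartments with middles at 60, 120, 180, 240, 300 deg. A flat lug (52 mm wide, 20 mm high) sticks out along its own +y to 170 mm from the axis and carries the lock stud.
- lid (a joint): turn of the lid on the box's axis, rad: 0 with tab and opening at the box's own +x (over the blank deck), growing counter-clockwise seen from above; turns freely both ways between stops at -3.7 and +3.7. No detents: it has light drag (about 2 N at the tab) and stays where it is left.
- lid_window (a point): middle of the lid's opening, 60 mm from the lid's axis (as far out as the middles of the compartments). The lid is a 4 mm clear disc, 200 mm across, with a thin grey rim; its underside is 36 mm and its top 40 mm above the desk. One 60-degree sector of it is open (the opening), edged by two grey spokes; a grey hub cap rises to 47 mm.
- lid_tab (a point): centre of the top edge of the lid's only tab, 89 mm from the axis, 69 mm above the desk, at the same angle as the middle of the opening. The tab is an upright plate on the rim: 24 mm along the radius, 14 mm thick along the turning direction, from the lid's top (40 mm) up to 69 mm; dark rubber pads on its two broad faces (which look along the turning direction) and its ends.
- lock_stud (a joint): how far the lock stud is pressed, m: 0 up, 0.010 fully down; it needs about 5 N, has a hard stop at the bottom and stays down.
- stud_top (a point): centre of the top of the lock stud, a round steel stud 30 mm across on the lug, 140 mm from the box's axis; its top is 33 mm above the desk when up and 23 mm (3 mm proud of the lug) when down
- beads: seven round wooden beads of 16 mm lying together in one compartment (fixed in it, about 50 mm across in all); origin at the middle of that compartment, 60 mm from the box's axis, 4 mm above the desk
- dowels: three short wooden dowels, 40 mm long and 10 mm thick, in another compartment; the other three hold a battery, an eraser and a black jar lid
- glue_stick: bystander, loose: glue stick standing upright, 26 mm across, 86 mm tall; origin at the middle of its underside
- gold_jar: bystander, loose: small black paint jar without its lid, 51 mm across, 44 mm tall; origin at the middle of its underside
- wood_block: bystander, loose: wooden block 45x75x35 mm; origin at the middle of its underside
- paint_tube: bystander, loose: paint tube lying flat, 39x131x26 mm; origin at the middle of its underside
- masking_tape: bystander, loose: roll of masking tape lying flat, 98 mm across, 25 mm tall; origin at the middle of its underside

How it is judged (in metres and radians):
On the way, in this order (a step that is already met when the one before it is completed fails the run):
1. the lid's opening stands at rest over the beads (horizontal distance between lid_window and beads below 0.007 m and velocity of joint lid between -0.05 and 0.05 rad/s), for 0.3 s.
2. the lock stud is pressed down (horizontal distance between lid_window and beads below 0.007 m and value of joint lock_stud above 0.0075 m), for 0.1 s.
At the end, for the whole second after the job is handed in: the middle of the lid's opening is within 7 mm horizontally of the middle of the bead compartment (about 6.5 degrees), the lid at rest, and the lock stud down by more than 7.5 of its 10 mm (all of step 2 and velocity of joint lid between -0.05 and 0.05 rad/s); the robot touches nothing.
It fails at once if the tab is pinched (both of its faces, or both of its ends, pressed at once) ((contact force between the fingers and tab_face_a above 1 N and contact force between the fingers and tab_face_b above 1 N) or (contact force between the fingers and tab_end_in above 1 N and contact force between the fingers and tab_end_out above 1 N)).
It fails at once if the lock stud is pressed while the opening is not over the beads (value of joint lock_stud above 0.005 m and horizontal distance between lid_window and beads above 0.012 m).
It fails at once if a bystander is shifted by more than 20 mm, or lifted (distance of any of glue_stick, gold_jar, wood_block, paint_tube, masking_tape from where it was at the start of the episode above 0.02 m).
It also fails if it takes over 54 s, if anything falls off the work surface, if the arm or the gripper's body presses on something with over 40 N, if the wrist force passes 120 N, or if a joint passes its speed limit or range.

## Working session

There is one attempt and no reset: what is moved stays moved. The work goes in short steps, Python scripts to look and compute and a tool call to move; the robot and the scene stay as the last step left them, time stands still between calls to the robot, and variables do not carry over. Pictures are saved under pics/ and viewed, at most 13 in all, crops included, and the job is handed in when it is done.

Besides the shell and the picture viewer there is one more tool, called after "Request:" as name(argument=value, ...) on one line, values as JSON. play_rows: Moves the arm, as the interface text tells. Shifts and turns lie within -1 to 1; 1 stands for 8 cm of shift or 60 degrees of turn. Its arguments: {"type":"object","properties":{"rows":{"type":"array","items":{"type":"array","items":{"type":"array","items":{"type":"number","minimum":-1,"maximum":1}}}},"grip_force":{"type":"number"}},"required":["rows"]}

```bash
mkdir -p pics
cat > h.py <<'E'
import numpy as np,cv2
from rig import telemetry, read_camera, workorder, boxes_of
def world(p,u,v,z=None,d=None):
    K=p["K"];V=np.array(p["view"]);R=V[:3,:3];t=V[:3,3]
    r=np.array([(u-K[0][2])/K[0][0],-(v-K[1][2])/K[1][1],-1.])
    o=-R.T@t;w=R.T@r
    if z is not None: d=(z-o[2])/w[2]
    return o+w*d
def pix(p,P):
    K=p["K"];V=np.array(p["view"]);c=V[:3,:3]@np.array(P)+V[:3,3]
    return K[0][0]*c[0]/-c[2]+K[0][2], K[1][1]*-c[1]/-c[2]+K[1][2]
E
python3 - <<'E'
from h import *
p=read_camera("top");q=read_camera("scene")
cv2.imwrite("pics/top.png",p["image"]);cv2.imwrite("pics/scene.png",q["image"])
Z=dict(sort_box=33,lid_tab=69,lock_stud=33,beads=12,dowels=10,glue_stick=86,gold_jar=44,wood_block=35,paint_tube=26,masking_tape=25)
for n in Z:
    for b in boxes_of(n,p)[:2]:
        x,y,w,h=b["box"];print(n,round(b["score"],2),np.round(b["box"]),world(p,x+w/2,y+h/2,z=Z[n]).round(0))
print(telemetry.sense()["tcp_rot"])
E
```

```text
sort_box 0.89 [248. 150.  88.  70.] [526. -72.  33.]
sort_box 0.62 [265. 149.  71.  67.] [533. -98.  33.]
lock_stud 0.39 [254. 204.   8.   7.] [464.  27.  33.]
lock_stud 0.21 [246. 149.  94.  71.] [525. -76.  33.]
beads 0.54 [269. 150.  69.  71.] [ 528. -107.   12.]
beads 0.37 [246. 148.  94.  71.] [532. -77.  12.]
glue_stick 0.57 [359. 232.  20.   7.] [ 377. -266.   86.]
gold_jar 0.76 [354. 203.  21.  18.] [ 443. -270.   44.]
wood_block 0.71 [171. 245.  34.  16.] [342. 227.  35.]
paint_tube 0.89 [357. 136.  43.  24.] [ 628. -330.   26.]
masking_tape 0.68 [141. 193.  29.  29.] [473. 324.  25.]
[[-9.60835266e-01  2.77120172e-01  4.32450493e-05]
 [ 2.77120174e-01  9.60835264e-01  6.15789776e-05]
 [-2.44865916e-05  7.11513289e-05 -9.99999997e-01]]
```

View pics/top.png

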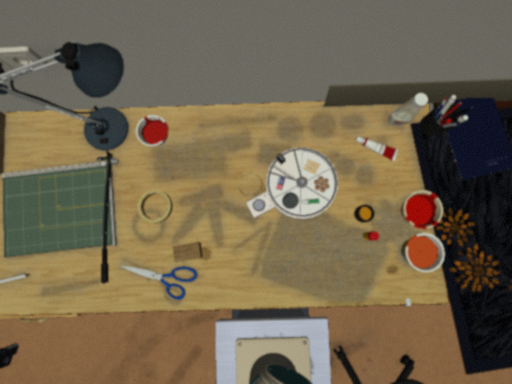

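View pics/scene.png

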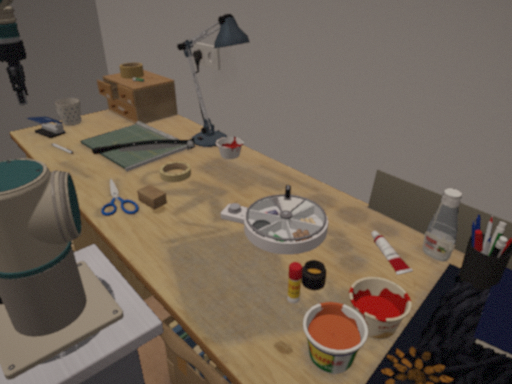

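The top view shows the box centre near (302,183), the stud at (259,205), the dark tab near (281,157) and the beads near (321,184). I'll zoom in and fit these more precisely while moving over for a closer look.

Request:
play_rows(rows=[[[1, -0.47, -0.55, 0, 0, 0, 0], [1, -0.47, -0.55, 0, 0, 0, 0], [1, -0.47, -0.55, 0, 0, 0, 0], [1, -0.47, -0.55, 0, 0, 0, 0], [1, -0.47, -0.55, 0, 0, 0, 0], [1, -0.47, -0.55, 0, 0, 0, 0], [1, -0.47, -0.55, 0, 0, 0, 0], [1, -0.47, -0.55, 0, 0, 0, 0], [1, -0.47, -0.55, 0, 0, 0, 0], [1, -0.47, -0.55, 0, 0, 0, 0], [1, -0.47, -0.55, 0, 0, 0, 0], [1, -0.47, -0.55, 0, 0, 0, 0], [1, 0, 0, 0, 0, 0, 0], [1, 0, 0, 0, 0, 0, 0]]])

```text
clock: 2.35
eef_pos: [460.0, -31.7, 303.8]
tcp_rot: [[-0.961, 0.278, -0.001], [0.278, 0.961, 0.001], [0.001, 0.0, -1.0]]
ft_force: [0.2, 0.8, 0.0]
grip_width: -0.4
grip_force: 0.0
```

Run:
```python
from h import *
p=cv2.imread("pics/top.png");cv2.imwrite("pics/topc.png",cv2.resize(p[130:240,230:390],None,fx=5,fy=5,interpolation=cv2.INTER_CUBIC))
w=read_camera("wrist");cv2.imwrite("pics/w1.png",w["image"]);np.savez("w1",**{k:w[k] for k in("image","depth","K","view")})
```

```text
(no output)
```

View pics/w1.png

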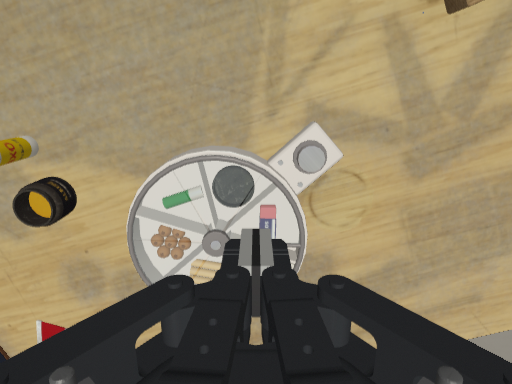

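The wrist view shows the hub at (215,243), the stud top at (311,156) and the beads at (171,242). The tab is hidden behind the fingers, so I'll take it from the top and scene views.

Run:
```python
from h import *
w=np.load("w1.npz")
c=world(w,215,243,z=47);s=world(w,311,156,z=33);b=world(w,171,242,z=12)
print(c,s,b)
for n,q,r in(("stud",s,140),("beads",b,60)):
    d=q-c;print(n,np.hypot(*d[:2]),r,np.degrees(np.arctan2(d[1],d[0])))
g=cv2.cvtColor(w["image"],cv2.COLOR_BGR2GRAY)
p=read_camera("top")
print("box px",pix(p,[*c[:2],47]))
im=p["image"]; 
t=world(p,281,157,z=60);d=t-c;print("tab top",t,np.hypot(*d[:2]),np.degrees(np.arctan2(d[1],d[0])))
q=read_camera("scene");t=world(q,287.5,187,z=69);d=t-c;print("tab scene",t,np.hypot(*d[:2]),np.degrees(np.arctan2(d[1],d[0])))
```

```text
[533.96339592 -99.28992345  47.        ] [471.77132503  26.50314723  33.        ] [ 533.08412027 -159.71560768   12.        ]
stud 140.32729711120163 140 116.30778303861099
beads 60.43208121520241 60 -90.83367246141573
box px (np.float64(301.88549166281115), np.float64(181.14585769275237))
tab top [602.8557722  -42.03454036  60.        ] 89.57867157950065 39.7294436340736
tab scene [601.8495097  -41.42149902  69.        ] 89.20358171464855 40.445398444092284
```

View pics/topc.png

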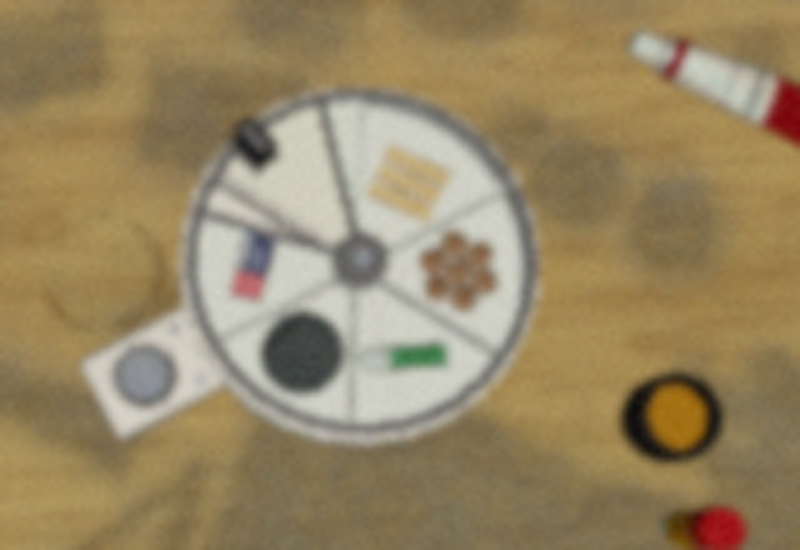

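The geometry is consistent: stud at 140 mm and 116°, so the beads lie at about −93°. The tab is at about 40°, so the lid has to turn about 133° clockwise. First I'll turn the shut gripper above the desk.

Request:
play_rows(rows=[[[1, 0, 0, 0, 0, 0, -0.174], [1, 0, 0, 0, 0, 0, -0.174], [1, 0, 0, 0, 0, 0, -0.174], [1, 0, 0, 0, 0, 0, -0.174], [1, 0, 0, 0, 0, 0, -0.174], [1, 0, 0, 0, 0, 0, -0.174], [1, 0, 0, 0, 0, 0, -0.174], [1, 0, 0, 0, 0, 0, -0.174], [1, 0, 0, 0, 0, 0, -0.174], [1, 0, 0, 0, 0, 0, -0.174], [1, 0, 0, 0, 0, 0, -0.174], [1, 0, 0, 0, 0, 0, -0.174], [1, 0, 0, 0, 0, 0, -0.174], [1, 0, 0, 0, 0, 0, -0.174], [1, 0, 0, 0, 0, 0, 0]]])

```text
clock: 4.38
eef_pos: [460.0, -30.7, 304.0]
tcp_rot: [[0.644, -0.765, 0.0], [-0.765, -0.644, 0.0], [-0.0, -0.0, -1.0]]
ft_force: [-0.0, 0.5, 0.9]
grip_width: -0.0
grip_force: 0.0
```

Run:
```python
from h import *
s=telemetry.sense();R=np.array(s["tcp_rot"]);print(np.round(R,3),np.round(s["joints"],1),s["eef_pos"])
print("shift units",R.T@(np.array([581.3,-20.4,123])-s["eef_pos"])/80)
w=read_camera("wrist");cv2.imwrite("pics/w2.png",w["image"]);np.savez("w2",**{k:w[k] for k in("image","depth","K","view")})
```

```text
[[ 0.644 -0.765  0.   ]
 [-0.765 -0.644  0.   ]
 [-0.    -0.    -1.   ]] [ -11.9   -1.   -20.8   70.1    0.  -141.9] [460.01361765 -30.65016268 304.00694982]
shift units [ 0.8780132  -1.24231193  2.26273456]
```

View pics/w2.png

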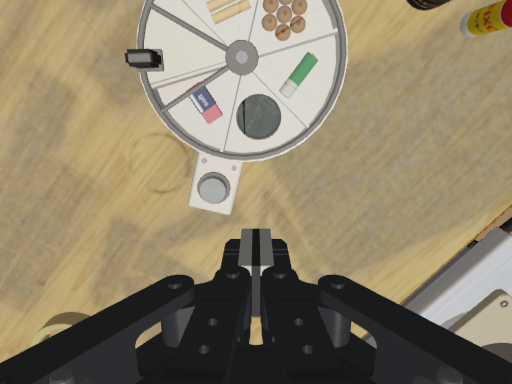

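The wrist view now shows the tab clearly with its top near (141,58), the hub at (242,57) and the stud at (213,186). The tab lies at 180° in this image, as expected. I'll go above the approach point.

Request:
play_rows(rows=[[[1, 0.22, -0.31, 0, 0, 0, 0], [1, 0.22, -0.31, 0, 0, 0, 0], [1, 0.22, -0.31, 0, 0, 0, 0], [1, 0.22, -0.31, 0, 0, 0, 0], [1, 0, 0, 0.5, 0, 0, 0], [1, 0, 0, 0.5, 0, 0, 0], [1, 0, 0, 0.5, 0, 0, 0], [1, 0, 0, 0, 0, 0, 0]]])

```text
clock: 5.42
eef_pos: [578.6, -20.9, 180.4]
tcp_rot: [[0.643, -0.766, -0.008], [-0.766, -0.643, 0.001], [-0.006, 0.006, -1.0]]
ft_force: [-1.0, -0.8, -0.3]
grip_width: -0.1
grip_force: 0.0
```

Run:
```python
from h import *
w=np.load("w2.npz")
c=world(w,242,57,z=47);s=world(w,213,186,z=33);t=world(w,141,58,z=69);b=world(w,285,14,z=12)
for n,q in(("stud",s),("beads",b),("tab",t)):
    d=q-c;print(n,q.round(1),np.hypot(*d[:2]),np.degrees(np.arctan2(d[1],d[0])))
print(c)
s=telemetry.sense();print(s["eef_pos"])
```

```text
stud [477.4  21.   33. ] 134.55610030106098 115.59813407616302
beads [ 531.2 -160.7   12. ] 60.519860942556704 -94.05742346250587
tab [600.6 -41.7  69. ] 87.61091908080084 41.96690386852731
[ 535.49726712 -100.31510941   47.        ]
[578.61238227 -20.89296813 180.43127594]
```

Request:
play_rows(rows=[[[1, 0, 0, 0.36, 0, 0, 0], [1, 0, 0, 0.36, 0, 0, 0], [1, 0, 0, 0, 0, 0, 0], [1, 0.06, 0, 0, 0, 0, 0], [1, 0.06, 0, 0, 0, 0, 0], [1, 0, 0, 0, 0, 0, 0], [1, 0.077, -0.01, 0, 0, 0, 0.0667], [1, 0.077, -0.01, 0, 0, 0, 0.0667], [1, 0, 0, 0, 0, 0, 0]]])

```text
clock: 6.55
eef_pos: [597.1, -38.2, 126.8]
tcp_rot: [[0.531, -0.847, 0.001], [-0.847, -0.531, -0.0], [0.001, -0.0, -1.0]]
ft_force: [-0.3, 0.1, -0.1]
grip_width: -0.4
grip_force: 0.0
```

```bash
cat > st.py <<'E'
from h import *
s=telemetry.sense();R=np.array(s["tcp_rot"]);P=np.array(s["eef_pos"]);c=np.array([534.5,-99.8])
print(P.round(1),"a in tool",(R.T@np.array([*(c-P[:2]),0])).round(1),"yaw of tab dir",np.degrees(np.arctan2(-R[1,1],-R[0,1])),"j",np.round(s["joints"],0),s["ft_force"])
E
python3 st.py
python3 - <<'E'
from h import *
q=read_camera("scene");cv2.imwrite("pics/s2.png",cv2.resize(q["image"][140:300,200:400],None,fx=3,fy=3))
E
```

```text
[597.1 -38.2 126.8] a in tool [18.9 85.8 -0. ] yaw of tab dir 32.091772217852785 j [ -10.   21.  -17.   52.   -0. -132.] [-0.30342009  0.09182812 -0.09364765]
```

View pics/s2.png

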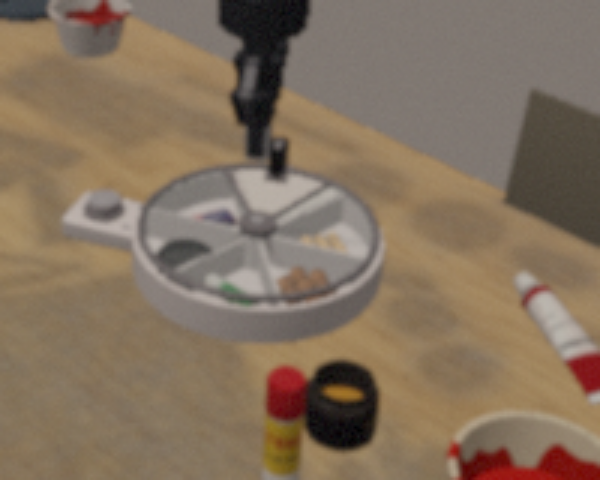

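The finger is just behind the tab. Now I'll sweep clockwise.

Request:
play_rows(rows=[[[1, 0.077, -0.011, 0, 0, 0, 0.0667], [1, 0.133, -0.021, 0, 0, 0, 0.1167], [1, 0.133, -0.021, 0, 0, 0, 0.1167], [1, 0.133, -0.021, 0, 0, 0, 0.1167], [1, 0.133, -0.021, 0, 0, 0, 0.1167], [1, 0.133, -0.021, 0, 0, 0, 0.1167], [1, 0.133, -0.021, 0, 0, 0, 0.1167], [1, 0.133, -0.021, 0, 0, 0, 0.1167], [1, 0.133, -0.021, 0, 0, 0, 0.1167], [1, 0.133, -0.021, 0, 0, 0, 0.1167], [1, 0.133, -0.021, 0, 0, 0, 0.1167], [1, 0.133, -0.021, 0, 0, 0, 0.1167], [1, 0.133, -0.021, 0, 0, 0, 0.1167], [1, 0.077, -0.011, 0, 0, 0, 0.0667], [1, 0.077, -0.011, 0, 0, 0, 0.0667], [1, 0.0385, -0.0055, 0, 0, 0, 0.0333], [1, 0, 0, 0, 0, 0, 0], [1, 0, 0, 0, 0, 0, 0]]])

```text
clock: 8.85
eef_pos: [585.6, -170.4, 126.4]
tcp_rot: [[-0.913, -0.408, -0.0], [-0.408, 0.913, -0.0], [0.0, -0.0, -1.0]]
ft_force: [0.5, 1.2, -0.2]
grip_width: 0.2
grip_force: 0.4
```

```bash
python3 st.py
python3 - <<'E'
from h import *
q=read_camera("scene");p=read_camera("top")
a=cv2.resize(q["image"][140:300,200:400],None,fx=2,fy=2,interpolation=2);b=cv2.resize(p["image"][142:224,245:345],None,fx=4,fy=4,interpolation=2)
cv2.imwrite("pics/s3.png",np.hstack([a,b[:320]]))
E
```

```text
[ 585.6 -170.4  126.4] a in tool [17.8 85.3 -0. ] yaw of tab dir -65.91191685203704 j [-22.  23. -15.  52.  -0. -46.] [ 0.45281709  1.19962981 -0.20121662]
```

View pics/s3.png

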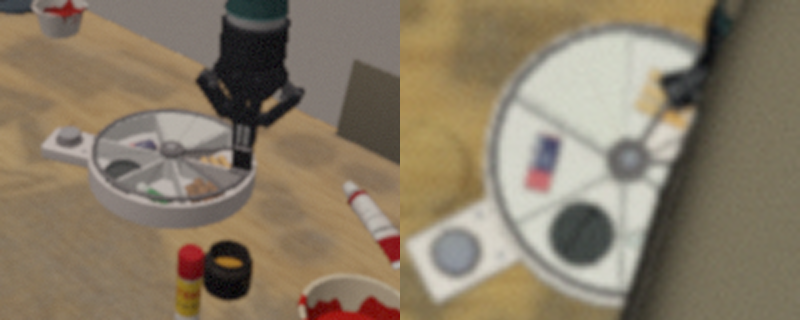

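The lid followed the finger, and the near spoke has now reached the dowels at about −66°. I'll push gently for the next 22°, then back off, lift and look.

Request:
play_rows(rows=[[[1, 0.047, -0.008, 0, 0, 0, 0.0417], [1, 0.047, -0.008, 0, 0, 0, 0.0417], [1, 0.047, -0.008, 0, 0, 0, 0.0417], [1, 0.047, -0.008, 0, 0, 0, 0.0417], [1, 0.047, -0.008, 0, 0, 0, 0.0417], [1, 0.047, -0.008, 0, 0, 0, 0.0417], [1, 0.047, -0.008, 0, 0, 0, 0.0417], [1, 0.047, -0.008, 0, 0, 0, 0.0417], [1, 0.024, -0.004, 0, 0, 0, 0.021], [1, 0, 0, 0, 0, 0, 0], [1, -0.12, 0, 0, 0, 0, 0], [1, -0.12, 0, 0, 0, 0, 0], [1, 0, 0, -0.5, 0, 0, 0], [1, 0, 0, -0.5, 0, 0, 0], [1, 0, 0, -0.6, 0, 0, 0], [1, 0, 0, -0.6, 0, 0, 0], [1, 0, 0, 0, 0, 0, 0]]])

```text
clock: 11.08
eef_pos: [578.3, -183.9, 307.9]
tcp_rot: [[-0.999, -0.049, 0.009], [-0.049, 0.999, -0.005], [-0.009, -0.005, -1.0]]
ft_force: [0.5, 0.2, -0.1]
grip_width: -0.2
grip_force: 0.0
```

```bash
python3 st.py
python3 - <<'E'
from h import *
w=read_camera("wrist");cv2.imwrite("pics/w3.png",w["image"]);np.savez("w3",**{k:w[k] for k in("image","depth","K","view")})
E
```

```text
[ 578.3 -183.9  307.9] a in tool [39.7 86.2 -0.8] yaw of tab dir -87.21727678695949 j [-24.  14.  -4.  72.  -0. -27.] [ 0.52745915  0.22654329 -0.05753518]
```

View pics/w3.png

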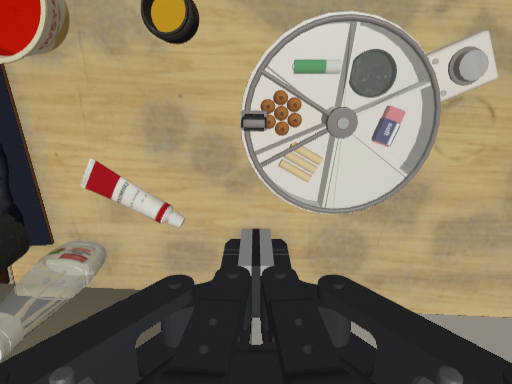

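The wrist view shows the beads centred near (281,112), the hub at (342,122), the tab at (254,122) and the stud at (470,66). The opening's spokes reach the rim near (263,78) and (258,164), so the opening is a few degrees short.

Run:
```python
from h import *
w=np.load("w3.npz")
c=world(w,342,122,z=47)
for n,u,v,z in(("stud",470,66,33),("beads",281,112.5,12),("tabtop",250,122,69),("tabtop_far",254,122,69),("spokeA",263,79,40),("spokeB",259,163,40)):
    q=world(w,u,v,z=z);d=q-c;print(n,q.round(1),np.hypot(*d[:2]).round(1),np.degrees(np.arctan2(d[1],d[0])).round(1))
print(c)
cv2.imwrite("pics/w3c.png",cv2.resize(w["image"][40:190,230:400],None,fx=4,fy=4,interpolation=2))
```

```text
stud [475.8  22.6  33. ] 137.0 115.8
beads [ 531.6 -159.7   12. ] 59.0 -93.7
tabtop [ 537.7 -192.3   69. ] 91.5 -88.5
tabtop_far [ 537.5 -188.6   69. ] 87.8 -88.6
spokeA [ 498.4 -181.8   40. ] 89.1 -114.5
spokeB [ 583.  -181.3   40. ] 93.6 -59.4
[ 535.36213441 -100.76667474   47.        ]
```

View pics/w3c.png

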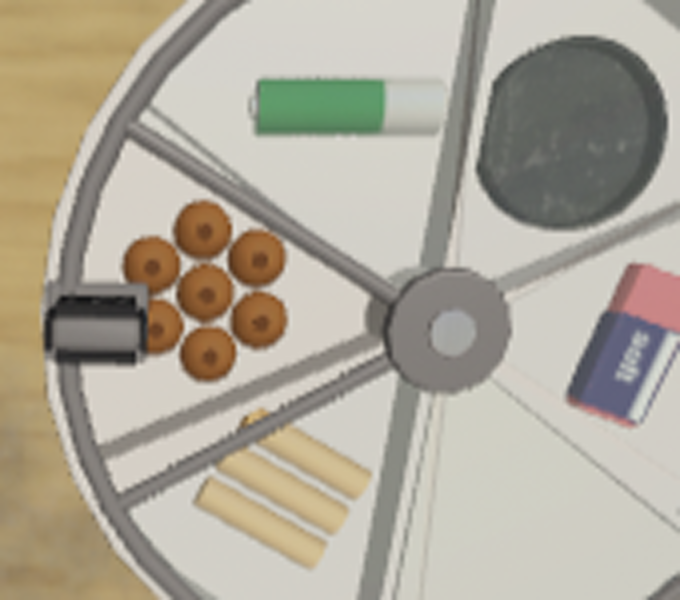

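The lid stands near −88.7° against −93.8° for the beads. About 5° more is needed, so I'll align the tool to the final angle and then nudge.

Request:
play_rows(rows=[[[1, -0.05, 0, 0.5, 0, 0, 0.055], [1, 0, 0, 0.5, 0, 0, 0.055], [1, 0, 0, 0.5, 0, 0, 0], [1, 0, 0, 0, 0, 0, 0], [1, 0, 0, 0, 0, 0, 0]]])

```text
clock: 11.75
eef_pos: [579.6, -182.7, 182.6]
tcp_rot: [[-0.998, 0.067, -0.0], [0.067, 0.998, -0.0], [0.0, -0.0, -1.0]]
ft_force: [0.4, 0.0, 0.3]
grip_width: -0.2
grip_force: 0.0
```

```bash
python3 st.py
python3 - <<'E'
from h import *
w=np.load("w3.npz");c=world(w,342,122,z=47)
for u,v,z in((262.5,71.7,40),(261.2,165,40),(253.5,121,69)):
    d=world(w,u,v,z=z)-c;print(np.hypot(*d[:2]),np.degrees(np.arctan2(d[1],d[0])))
E
```

```text
[ 579.6 -182.7  182.6] a in tool [50.6 79.7  0. ] yaw of tab dir -93.82941256801966 j [-24.  19. -12.  58.  -0. -20.] [0.37494914 0.0343985  0.32029688]
92.87935128320386 -118.10999137487399
92.5577917155717 -57.50421994826757
88.30758924551759 -89.18060856222735
```

Request:
play_rows(rows=[[[1, 0, -0.08, 0.35, 0, 0, 0], [1, 0, 0, 0.35, 0, 0, 0], [1, 0, 0, 0, 0, 0, 0], [1, 0.12, 0, 0, 0, 0, 0], [1, 0.12, 0, 0, 0, 0, 0], [1, 0.03, 0, 0, 0, 0, 0], [1, 0.03, 0, 0, 0, 0, 0], [1, 0.03, 0, 0, 0, 0, 0], [1, 0, 0, 0, 0, 0, 0], [1, 0, 0, 0, 0, 0, 0]]])

```text
clock: 13.0
eef_pos: [553.1, -187.5, 126.5]
tcp_rot: [[-0.998, 0.067, 0.001], [0.067, 0.998, -0.001], [-0.001, -0.0, -1.0]]
ft_force: [1.6, -0.3, 1.1]
grip_width: 0.4
grip_force: 1.0
```

```bash
python3 st.py
```

```text
[ 553.1 -187.5  126.5] a in tool [24.4 86.2 -0.1] yaw of tab dir -93.83763482858845 j [-25.  20. -19.  51.  -0. -21.] [ 1.62116913 -0.33094818  1.05253038]
```

Request:
play_rows(rows=[[[1, 0.025, 0, 0, 0, 0, 0], [1, 0.025, 0, 0, 0, 0, 0], [1, 0.025, 0, 0, 0, 0, 0], [1, 0, 0, 0, 0, 0, 0], [1, 0, 0, 0, 0, 0, 0], [1, -0.1, 0, 0, 0, 0, 0], [1, -0.2, 0, 0, 0, 0, 0], [1, 0, 0, -0.5, 0, 0, 0], [1, 0, 0, -0.5, 0, 0, 0], [1, 0, 0, -0.6, 0, 0, 0], [1, 0, 0, -0.6, 0, 0, 0], [1, 0, 0, 0, 0, 0, 0], [1, 0, 0, 0, 0, 0, 0]]])

```text
clock: 14.62
eef_pos: [570.9, -188.2, 301.9]
tcp_rot: [[-0.998, 0.067, -0.0], [0.067, 0.998, 0.0], [0.0, 0.0, -1.0]]
ft_force: [-0.2, -0.7, -0.1]
grip_width: 0.3
grip_force: 0.0
```

```bash
python3 st.py
python3 - <<'E'
from h import *
w=read_camera("wrist");cv2.imwrite("pics/w4.png",cv2.resize(w["image"][0:220,170:512],None,fx=2.3,fy=2.3,interpolation=2));np.savez("w4",**{k:w[k] for k in("image","depth","K","view")})
E
```

```text
[ 570.9 -188.2  301.9] a in tool [42.2 85.8  0. ] yaw of tab dir -93.81808410421492 j [-24.  13.  -5.  72.   0. -21.] [-0.19535305 -0.71329035 -0.12943082]
```

View pics/w4.png

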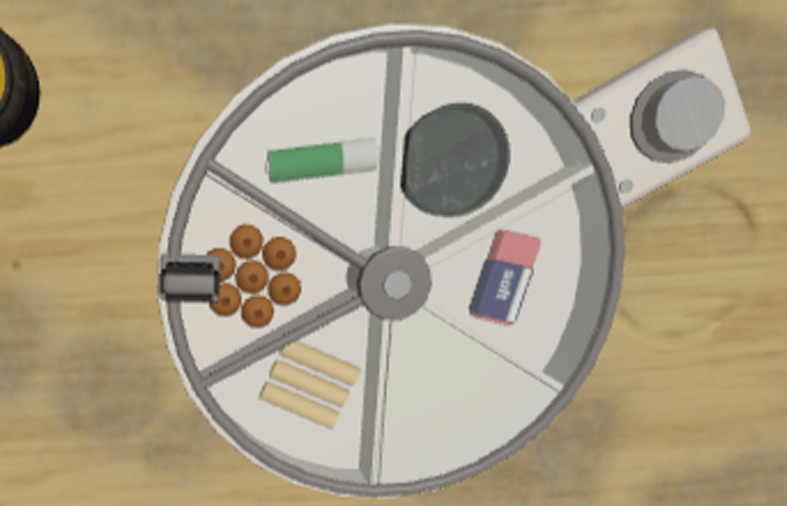

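The opening now stands over the beads, with both spokes lying on the compartment walls: beads at crop (253,276), tab at (190,280), stud at (690,112). Next I'll check the numbers and work out the stud move.

Run:
```python
from h import *
w=np.load("w4.npz");f=2.3;c=world(w,170+397/f,284/f,z=47);print(c)
for n,u,v,z in(("stud",690,112,33),("beads",254,277,12),("tab",190,282,69),("A",210,165,40),("B",203,382,40)):
    q=world(w,170+u/f,v/f,z=z);d=q-c;print(n,q.round(1),np.hypot(*d[:2]).round(1),np.degrees(np.arctan2(d[1],d[0])).round(1))
s=telemetry.sense();R=np.array(s["tcp_rot"]);print(R.T@(np.array([473.2,24.7,120])-s["eef_pos"])/80)
```

```text
[536.26339459 -99.76793934  47.        ]
stud [474.4  26.   33. ] 140.2 116.2
beads [ 532.5 -158.3   12. ] 58.6 -93.6
tab [ 527.6 -187.9   69. ] 88.6 -95.6
A [ 482.6 -176.6   40. ] 93.7 -124.9
B [ 575.3 -185.4   40. ] 94.1 -65.5
[1.38242786 2.56934123 2.26695966]
```

The lid is within about 2° of the beads. Now I'll go above the stud.

Request:
play_rows(rows=[[[1, 0.275, 0.515, 0, 0, 0, 0], [1, 0.275, 0.515, 0, 0, 0, 0], [1, 0.275, 0.515, 0, 0, 0, 0], [1, 0.275, 0.515, 0, 0, 0, 0], [1, 0.275, 0.515, 0, 0, 0, 0], [1, 0, 0, 0, 0, 0, 0], [1, 0, 0, 0.5, 0, 0, 0], [1, 0, 0, 0.5, 0, 0, 0], [1, 0, 0, 0.5, 0, 0, 0], [1, 0, 0, 0.5, 0, 0, 0], [1, 0, 0, 0, 0, 0, 0], [1, 0, 0, 0, 0, 0, 0]]])

```text
clock: 16.18
eef_pos: [475.2, 24.0, 142.8]
tcp_rot: [[-0.998, 0.067, 0.0], [0.067, 0.998, -0.0], [-0.0, -0.0, -1.0]]
ft_force: [0.4, -0.2, 0.6]
grip_width: 0.0
grip_force: 0.0
```

Request:
play_rows(rows=[[[1, 0, 0, 0.2, 0, 0, 0], [1, 0, 0, 0.2, 0, 0, 0], [1, 0, 0, 0.05, 0, 0, 0], [1, 0, 0, 0.05, 0, 0, 0], [1, 0, 0, 0.04, 0, 0, 0], [1, 0, 0, 0.03, 0, 0, 0], [1, 0, 0, 0, 0, 0, 0], [1, 0, 0, 0, 0, 0, 0]]])

```text
clock: 17.18
eef_pos: [475.6, 24.4, 96.9]
tcp_rot: [[-0.998, 0.067, 0.002], [0.067, 0.998, -0.0], [-0.002, 0.0, -1.0]]
ft_force: [-0.1, 1.0, 0.3]
grip_width: -0.1
grip_force: 0.0
```

Request:
play_rows(rows=[[[1, 0, 0, 0.02, 0, 0, 0], [1, 0, 0, 0.01, 0, 0, 0], [1, 0, 0, 0, 0, 0, 0]]])

```text
clock: 17.55
eef_pos: [475.6, 24.4, 95.6]
tcp_rot: [[-0.998, 0.067, 0.002], [0.067, 0.998, -0.0], [-0.002, -0.0, -1.0]]
ft_force: [-2.4, 0.3, 10.0]
grip_width: 0.1
grip_force: 4.7
```

The hard stop is reached with 10 N at tip height 22.6 mm. I'll lift off and verify.

Request:
play_rows(rows=[[[1, 0, 0, -0.1, 0, 0, 0], [1, 0, 0, -0.4, 0, 0, 0], [1, 0, 0, -0.7, 0, 0, 0], [1, 0, 0, -0.7, 0, 0, 0], [1, 0, -0.4, -0.7, 0, 0, 0], [1, -0.2, -0.4, 0, 0, 0, 0], [1, 0, 0, 0, 0, 0, 0], [1, 0, 0, 0, 0, 0, 0]]])

```text
clock: 18.55
eef_pos: [485.6, -39.2, 299.9]
tcp_rot: [[-0.998, 0.067, -0.002], [0.067, 0.998, 0.001], [0.002, 0.001, -1.0]]
ft_force: [0.0, 0.6, 0.1]
grip_width: 0.3
grip_force: 0.0
```

Run:
```python
from h import *
w=read_camera("wrist")
for n,P in(("stud",[474,25.5,23]),("lug",[490.2,32,20])):
    u,v=map(int,np.round(pix(w,P)));print(n,u,v)
    if 3<u<508 and 3<v<380:
        print([world(w,i,j,d=w["depth"][j,i])[2].round(1) for j in(v-3,v,v+3) for i in(u-3,u,u+3)])
cv2.imwrite("pics/w5.png",w["image"])
```

```text
stud 315 145
[np.float64(23.9), np.float64(23.0), np.float64(24.8), np.float64(22.4), np.float64(23.3), np.float64(22.6), np.float64(24.2), np.float64(24.5), np.float64(23.4)]
lug 320 159
[np.float64(23.5), np.float64(22.8), np.float64(23.3), np.float64(23.4), np.float64(23.4), np.float64(23.1), np.float64(22.7), np.float64(19.9), np.float64(21.7)]
```

View pics/w5.png

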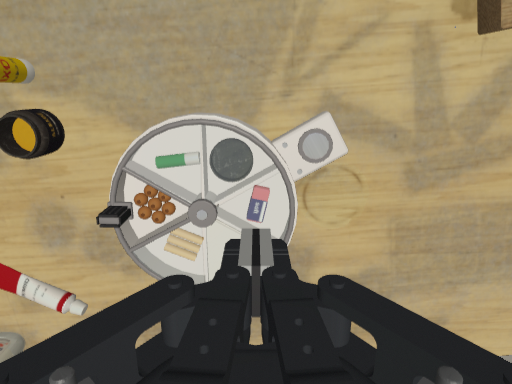

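The stud at (315,145) sits at 23 mm, which is fully down. The opening is still over the beads at (154,204), and the arm is clear.

```bash
python3 -c "
from rig import workorder
print(workorder.job_done())"
```

```text
the job is handed in; nothing more can be done
None
```

The lid's opening is at rest over the bead compartment (about 2° off centre by my measurement), the lock stud is fully down at 23 mm, the arm is clear, and the job is handed in; the hand-in call gave no verdict.

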